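Index the filter carousel and lock it with its pin

ROBOT

A 6-joint arm with a two-finger parallel gripper is mounted at the origin on the work surface. World frame = base frame: x ahead of the robot, y to its left, z up, the work surface at z = 0. Lengths are in m, angles in rad, forces in N, time in s.
With the tool pointing down it reaches from about 0.425 to 0.95 m from the base axis. Payload 14.7 kg.
Tool frame: the origin (TCP) lies on the centre line of the jaws, within the pads' length; the fingertips stand 17 mm ahead of it and the grasp point (between the pads) lies 2 mm behind it; z points along the fingers, y is the direction in which the jaws open and shut (so a half turn about z gives the same grasp; the last joint's range is limited). The gripper opens to 85 mm and grips with 20 to 120 N. Pads are 22 mm wide; open, the fingers measure 114 mm over their backs; the gripper's body (76 mm by 85 mm) begins 54 mm behind the grasp point. The pads swing forward as they close: fully open they stand 13 mm farther back than shut.
Start: joints at [-1.288, 0.48, 1.596, -0, 1.065, -0.047], TCP at [0.211, -0.615, 0.248] pointing down, gripper open.
Joint ranges: [-2.75, 2.75], [-0.82, 2.05], [0.23, 2.67], [-1.56, 4.7], [0.09, 2.69], [-2.92, 2.92]. Speed limits (rad/s): [1.89, 1.89, 2.39, 3.01, 3.01, 3.01].

INTERFACE

Orientations are given as [roll, pitch, yaw] about the fixed x, y, z axes, in that order (R = Rz(yaw) Ry(pitch) Rx(roll)).
In Python, from rig import readout, eyes, order gives the robot as it stands.
- The arm moves only by the tool move_arm, never from a script. Its arguments are lists of equal length, an entry for each row: "xyz": the shift along the tool's x, y, z in m, a list of three; "yaw": the turn about the tool's z in degrees. In form: {"xyz": [[tx, ty, tz], ...], "yaw": [yaw, ...]}. A call has 1 to 10 rows; each row shifts and turns the commanded pose from where the row before left it, along the tool's axes as they then stand; what a row does not reach is not made up. A row lasts 1/12 s, in which the tool goes at most 41.7 mm and 7.16 degrees, less where a joint would pass 70% of its speed; a pose out of reach is approached as far as the arm can. A call with a gripper value outside its range is refused whole. "fingers" is the opening in per cent of the stroke, from 0 (shut) to 100 (fully open), set as the call begins (left out, the last holds). The fingers move at their own pace and stop on an object; the grip force is fixed at half the most. Time passes only in rows, so rows that do not move let the fingers close. It gives the time, the measured TCP pose, the force and the opening at its end, in the units of the state.
- readout.state(): the state, without advancing time (a new reading comes with each control period).
- eyes.camera(name): name is "scene" or "top"; returns the picture (480x640x3 uint8, red, green, blue); there is no depth.
- eyes.get_calibration(name): a dict with "mtx" (3x3 intrinsics, pixels), "extrinsics" (4x4, takes a point from camera to world coordinates). Camera axes: x right, y down, z forward; pixel columns grow to the right and rows downward; lengths in m; the calibration is good to about 2 mm. A picture is of the moment at which its call begins. get_calibration takes no time and is no camera call.
- order.sign_off(): hands the job in, once; it reports no verdict.
The state is a dict: "time": time; "joint_positions": joint angles; "joint_vel": joint speeds; "tau": joint torques, N m; "eef_pos": TCP position; "eef_rot": TCP orientation; "contact_force": force on the tool from outside, world axes, zero at the start; "wrist_torque": the same for the moment, N m; "finger_gap": opening from 0.0 (shut) to 1.0 (fully open).
Only numpy, scipy, OpenCV 4.12 (cv2) and the standard library are available. Lean on these libraries where they do the work, as an engineer would, in place of code of your own. Each camera call takes 0.05 s, during which the arm holds its last target.

TASK

Turn the filter carousel the shorter way round until its tab lies over the index tongue of the unit, then take the steel locking pin from its stand and push it gently through the hole in the tab, feeling for the socket covered by it (rock the tab slightly to and fro), until the pin's collar sits flat on the tab. Leave the pin locked there and do not disturb the vials, tip box or timer.

Things in the scene. Friction and masses are not known exactly. Their poses are not given: they have to be found in the camera images.
- unit: Fixed white housing, 260 x 260 mm, top face 45 mm above the bench; origin at the centre of its underside, directly below the carousel's axis; z up. A small dark index tongue stands on the middle of its -y edge (its own frame), 136 mm from the axis, its top 50 mm above the bench. Position and yaw differ each time.
- lock_mark (a point): On the unit's top face 100 mm from the axis towards the index tongue (unit frame 0, -100, 45 mm): nominal place of the dark steel socket. The real one, not measured and covered by the tab when it is needed, lies up to 7 mm to either side along the unit's x (the tab's path), none radially: feel for it. Bore 13.5 mm with 0.8 mm chamfer, mouth level with the top face, 22 mm deep.
- carousel (a joint): Carousel angle, rad: 0, and equally 2 pi, with its tab over the index tongue; grows counter-clockwise seen from above. Endless, no stops, the reading does not wrap; starts between 0.7 and 5.58. Drags with about 0.22 N m and stays where left.
- hub (a point): On the carousel's axis, at its top face, 55 mm above the bench. The carousel is an aluminium disc 164 mm across, 8 mm thick, its underside 2 mm above the unit's top, with a 6 mm high hub, six flush glass filter windows and one rectangular tab 36 mm wide reaching out to 122 mm from the axis.
- tab_hole (a point): Centre of the through hole in the carousel's tab, at the tab's top face (55 mm above the bench), 100 mm from the axis. Hole 15 mm wide with a 1.5 mm chamfer, 8 mm deep, open below to the unit's top face (10 mm below this point).
- knob_grip (a point): On the axis of the black upright spinner knob of the carousel, at the height to grip it, 78 mm above the bench. The knob is 19 mm across, 34 mm tall (58 to 92 mm above the bench), stands 45 mm from the carousel's axis on the side opposite the tab, and spins freely about its own upright axis, so that it can be held tight while it is led round in a circle.
- stand: Fixed grey parking block for the pin, 60 x 60 x 36 mm, with an upright hole 15 mm wide and 32 mm deep in its middle; origin at the centre of its underside.
- pin: Loose steel locking pin, 70 to 120 g, upright in the stand, collar resting on it. Origin at the centre of its shaft's lower end, z along the pin. Shaft 12 mm across, 28 mm long, with a 1.5 mm tapered tip (10 mm at the end); collar 23 mm across from 28 to 33 mm; round black grip 17 mm across from 33 to 67 mm. More than 30 N against the unit or carousel damages it.
- pin_collar (a point): Underside of the pin's collar, on its axis, 28 mm above the pin's origin. With the tip through the tab but standing on the unit's top face beside the socket it is 18 mm above the tab; locked, it rests on the tab, at point tab_hole.
- vial_a: Bystander: small amber vial, 27 mm across, 55 mm tall, origin under its centre.
- vial_b: Bystander: a second vial like vial_a.
- tip_box: Bystander: box of pipette tips, 85 x 120 x 56 mm, origin under its centre.
- timer: Bystander: small upright bench timer, 22 x 75 x 60 mm, origin under its centre.

How it is judged:
By the outcome, as a careful person would: the job done as asked, in the order asked, and still so for the second after the job is handed in, with the robot touching nothing.
It also fails if it takes over 72 s, if anything falls off the work surface, if the arm or the gripper's body presses on something with over 40 N, if the wrist force passes 120 N, or if a joint passes its speed limit or range.

## Working session

There is one attempt and no reset: what is moved stays moved. The work goes in short steps, Python scripts to look and compute and a tool call to move; the robot and the scene stay as the last step left them, time stands still between calls to the robot, and variables do not carry over. Pictures are saved under pics/ and viewed, and the job is handed in when it is done.

Besides the shell and the picture viewer there is one more tool, called after "Request:" by a JSON object that holds its "fn" and its "kwargs". move_arm: Moves the arm, as the interface text tells. Its arguments: {"type":"object","properties":{"xyz":{"type":"array","items":{"type":"array","items":{"type":"number"}}},"yaw":{"type":"array","items":{"type":"number"}},"fingers":{"type":"number"}},"required":["xyz","yaw"]}

```bash
ls; mkdir -p pics; python3 - <<'E'
from rig import readout, eyes, order
import cv2
for n in("scene","top"):
    im=eyes.camera(n); cv2.imwrite(f"pics/{n}0.png",im[:,:,::-1])
    c=eyes.get_calibration(n); print(n,c["mtx"],c["extrinsics"])
print(readout.state())
E
```

```text
pics
scene [[478.31911015   0.         326.1050072 ]
 [  0.         478.31911015 241.17466465]
 [  0.           0.           1.        ]] [[ 0.66011396  0.44096999 -0.60810774  1.32699492]
 [ 0.75115929 -0.38423148  0.53677359 -0.5493008 ]
 [ 0.00304691 -0.81111752 -0.58487527  0.76566932]
 [ 0.          0.          0.          1.        ]]
top [[461.06328785   0.         321.41338498]
 [  0.         461.06328785 242.07060613]
 [  0.           0.           1.        ]] [[-0.01973214 -0.9912171   0.13076432  0.49327898]
 [-0.99932049  0.0154806  -0.03345023  0.07170874]
 [ 0.03113213 -0.13133551 -0.99084902  1.12530814]
 [ 0.          0.          0.          1.        ]]
{'time': 0.1, 'joint_positions': array([-1.28761316e+00,  4.80774041e-01,  1.59683437e+00, -1.04782575e-05,
        1.06511546e+00, -4.65696578e-02]), 'joint_vel': array([-0.00120308, -0.00145882, -0.00255419,  0.00014956, -0.00106305,
        0.00010781]), 'tau': array([ 2.65021328e-03, -9.52257228e+01, -4.31042719e+01, -1.67288422e-04,
        5.10672646e-03,  2.55143107e-05]), 'eef_pos': array([ 0.21040756, -0.61461061,  0.24772461]), 'eef_rot': array([-3.14046223e+00, -4.35103960e-05,  3.29757883e-01]), 'contact_force': array([ 0.51372712,  0.92286369, -0.09291484]), 'wrist_torque': array([ 0.01890757,  0.01104996, -0.01575864]), 'finger_gap': 0.9993241789489936}
```

View pics/scene0.png

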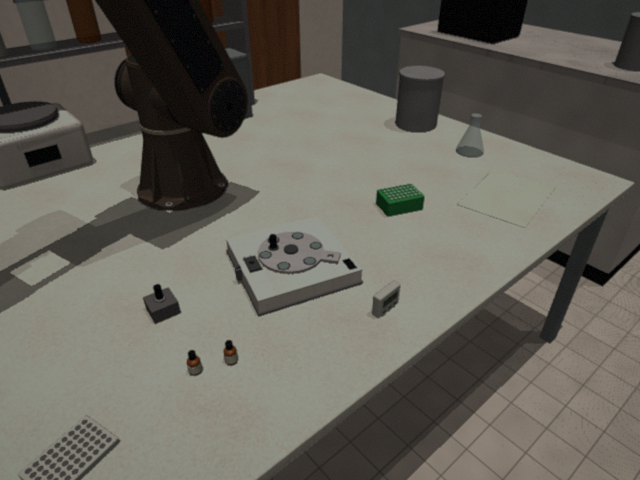

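View pics/top0.png

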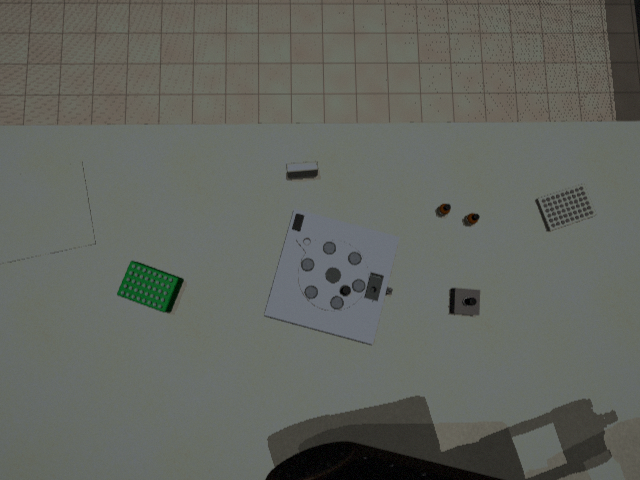

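```bash
python3 - <<'E'
import cv2
a=cv2.imread("pics/top0.png");b=cv2.imread("pics/scene0.png")
cv2.imwrite("pics/t_unit.png",cv2.resize(a[200:350,255:405],None,fx=4,fy=4,interpolation=cv2.INTER_CUBIC))
cv2.imwrite("pics/t_stand.png",cv2.resize(a[190:330,425:495],None,fx=4,fy=4,interpolation=cv2.INTER_CUBIC))
cv2.imwrite("pics/s_unit.png",cv2.resize(b[215:315,220:370],None,fx=5,fy=5,interpolation=cv2.INTER_CUBIC))
cv2.imwrite("pics/s_stand.png",cv2.resize(b[275:330,135:195],None,fx=8,fy=8,interpolation=cv2.INTER_CUBIC))
E
```

```text
(no output)
```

View pics/t_unit.png

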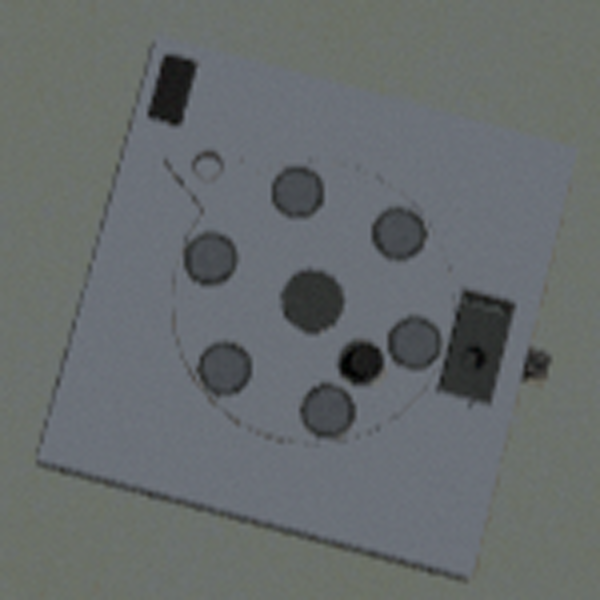

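View pics/t_stand.png

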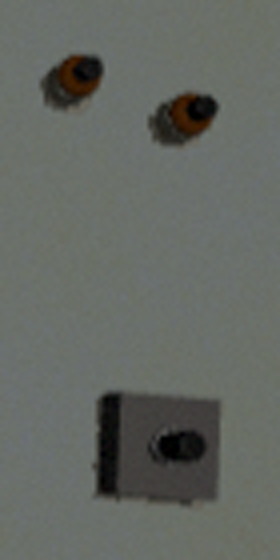

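View pics/s_unit.png

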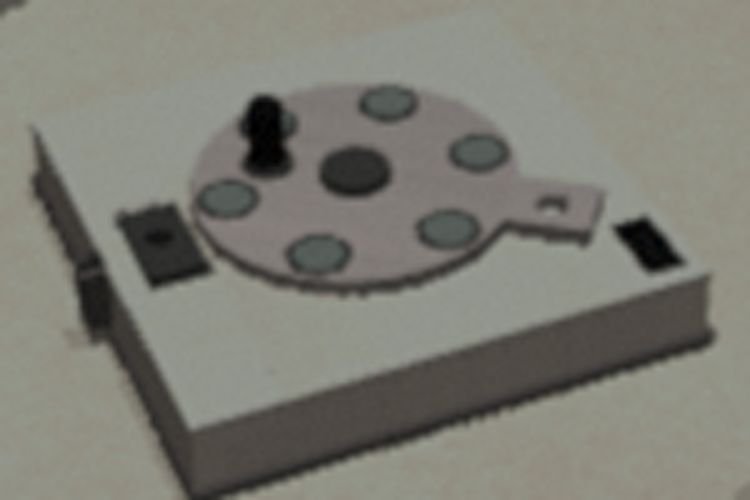

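View pics/s_stand.png

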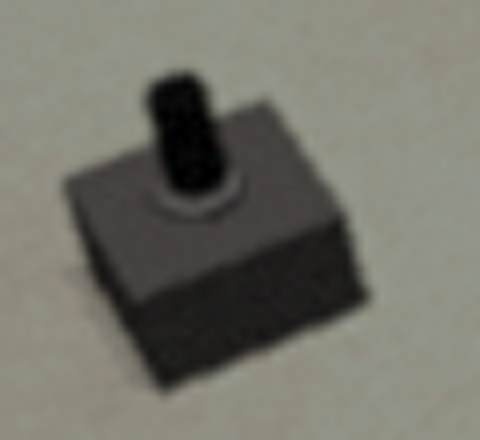

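```bash
cat > h.py <<'E'
import numpy as np
from rig import eyes
C={n:eyes.get_calibration(n) for n in("scene","top")}
def proj(n,P):
    c=C[n];E=np.linalg.inv(c["extrinsics"]);p=E[:3,:3]@np.asarray(P,float)+E[:3,3];q=c["mtx"]@p
    return q[:2]/q[2]
def ray(n,uv):
    c=C[n];d=c["extrinsics"][:3,:3]@np.linalg.solve(c["mtx"],[uv[0],uv[1],1.]);return c["extrinsics"][:3,3],d
def onz(n,uv,z):
    o,d=ray(n,uv);return o+d*(z-o[2])/d[2]
def tri(a,b):
    o1,d1=ray("scene",a);o2,d2=ray("top",b);d1=d1/np.linalg.norm(d1);d2=d2/np.linalg.norm(d2)
    s,t=np.linalg.lstsq(np.stack([d1,-d2],1),o2-o1,rcond=None)[0]
    p,q=o1+s*d1,o2+t*d2
    return (p+q)/2,np.linalg.norm(p-q)
def crop(uv,x0,y0,k): return np.array([(uv[0]+.5)/k-.5+x0,(uv[1]+.5)/k-.5+y0])
E
python3 - <<'E'
from h import *
from scipy.optimize import least_squares
T=lambda u:crop(u,255,200,4); S=lambda u:crop(u,220,215,5)
pts=dict(hub=((355,168),(313,301)),tabhole=((553,204),(208,165)),knobtop=((265,103),(363,363)),socket=((160,236),(474,357)),tongue=((92,268),(539,362)),
 c1=((35,128),(577,150)),c2=((480,12),(155+0,40)))
# match corners: scene left(35,128)
for k,(a,b) in pts.items():
    print(k,np.round(tri(S(a),T(b))[0]*1000,1),np.round(tri(S(a),T(b))[1]*1000,1))
for k,(a,z) in dict(a=((155,40),.045),b=((577,150),.045),c=((470,578),.045),d=((37,462),.045)).items(): print("top",k,np.round(onz("top",T(a),z)*1000,1))
for k,a in dict(a=(35,128),b=(480,12),c=(710,275),d=(190,430)).items(): print("scene",k,np.round(onz("scene",S(a),.045)*1000,1))
P=lambda u:crop(u,425,190,4); Q=lambda u:crop(u,135,275,8)
print("pintop",tri(Q((176,84)),P((192,446))))
for z in(.036,.041,.075): print(z, onz("top",P((163,445)),z),onz("scene",Q((200,190)),z))
print("pintop z.075",onz("top",P((192,446)),.075),onz("scene",Q((176,84)),.075))
E
```

```text
hub [557.6  11.6  60.2] 2.1
tabhole [638.5  70.8  54.7] 1.7
knobtop [520.6 -13.8  91.6] 2.0
socket [524.  -82.6  46.4] 2.2
tongue [ 520.8 -120.4   44.7] 3.6
c1 [ 609.  -147.5  188.2] 62.8
c2 [660.4  62.4 189.2] 83.8
top a [714.9 100.5  45. ]
top b [ 644.8 -149.5   45. ]
top c [396.8 -77.   45. ]
top d [467.9 171.4  45. ]
scene a [405.8 -78.7  45. ]
scene b [472.6 165.7  45. ]
scene c [720.1  99.4  45. ]
scene d [ 646.5 -148.6   45. ]
pintop (array([ 0.49091521, -0.30478627,  0.07753341]), np.float64(0.0017904905237074544))
0.036 [ 0.49129501 -0.30326604  0.036     ] [ 0.48785495 -0.30423464  0.036     ]
0.041 [ 0.49130411 -0.30154488  0.041     ] [ 0.49360508 -0.30591393  0.041     ]
0.075 [ 0.49136604 -0.28984099  0.075     ] [ 0.53270603 -0.31733315  0.075     ]
pintop z.075 [ 0.49047258 -0.30653017  0.075     ] [ 0.48859811 -0.3032428   0.075     ]
```

Request:
{"fn": "move_arm", "kwargs": {"xyz": [[0.028,-0.027,0],[0.028,-0.027,0],[0.028,-0.027,0],[0.028,-0.027,0],[0.028,-0.027,0],[0.028,-0.027,0],[0.028,-0.027,0],[0.028,-0.027,0],[0.028,-0.027,0],[0.028,-0.027,0]], "yaw": [0,0,0,0,0,0,0,0,0,0], "fingers": 100}}

```text
time: 0.93
eef_pos: [0.3883, -0.267, 0.2482]
eef_rot: [-3.141, 0.0, 0.33]
contact_force: [0.8, -0.3, 0.3]
finger_gap: 0.995
```

Request:
{"fn": "move_arm", "kwargs": {"xyz": [[0.028,-0.027,0.015],[0.028,-0.027,0.015],[0.028,-0.027,0.015],[0.028,-0.027,0.015],[0.028,-0.027,0.015],[0.028,-0.027,0.015],[0.02,-0.02,0.01],[0.01,-0.01,0.01]], "yaw": [0,0,0,0,0,0,0,0]}}

```text
time: 1.6
eef_pos: [0.5141, -0.0201, 0.1374]
eef_rot: [-3.141, -0.0, 0.332]
contact_force: [0.4, -0.9, 0.7]
finger_gap: 1.0
```

```bash
python3 - <<'E'
from rig import readout
s=readout.state();print(s)
E
```

```text
{'time': 1.6, 'joint_positions': array([-9.82718757e-02,  4.44269033e-01,  2.00994180e+00,  5.05061710e-04,
        6.87509201e-01,  1.14022998e+00]), 'joint_vel': array([ 0.27061045,  0.2514622 , -0.03821548, -0.00976559, -0.20881584,
        0.26303265]), 'tau': array([ -0.81426054, -80.13628006, -28.80684614,   0.18370561,
         0.81944972,   0.1548641 ]), 'eef_pos': array([ 0.51410991, -0.02012467,  0.13739668]), 'eef_rot': array([-3.14124824e+00, -1.79463857e-05,  3.31904123e-01]), 'contact_force': array([ 0.4297086 , -0.9466998 ,  0.74069912]), 'wrist_torque': array([-0.00586323,  0.0724011 ,  0.00989091]), 'finger_gap': 1.000278259188046}
```

Request:
{"fn": "move_arm", "kwargs": {"xyz": [[0.01,-0.005,0.01],[0,0,0.02],[0,0,0.016],[0,0,0.01],[0,0,0],[0,0,0]], "yaw": [0,0,0,0,0,0]}}

```text
time: 2.1
eef_pos: [0.5207, -0.0157, 0.0821]
eef_rot: [-3.141, 0.001, 0.329]
contact_force: [-0.1, 0.7, -0.8]
finger_gap: 1.001
```

```bash
python3 - <<'E'
from rig import readout,eyes
import cv2
im=eyes.camera("scene");cv2.imwrite("pics/s1.png",cv2.resize(im[190:320,210:380,::-1],None,fx=4,fy=4,interpolation=cv2.INTER_CUBIC))
im=eyes.camera("top");cv2.imwrite("pics/t1.png",cv2.resize(im[180:360,245:425,::-1],None,fx=3,fy=3,interpolation=cv2.INTER_CUBIC))
E
```

```text
(no output)
```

View pics/s1.png

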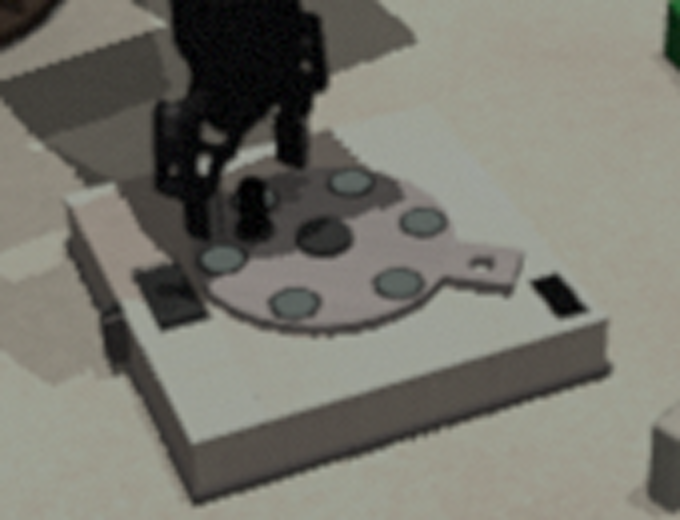

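View pics/t1.png

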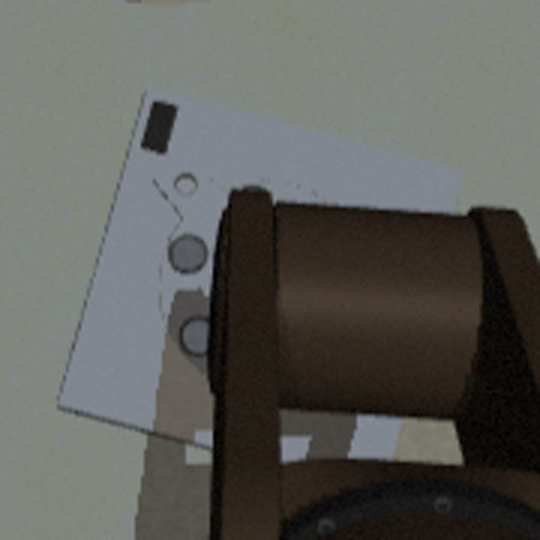

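The scene view shows the open fingers on either side of the knob (knob at crop (252,205), fingers at (198,210) and (292,145)), so I'll close on it.

Request:
{"fn": "move_arm", "kwargs": {"xyz": [[0,0,0],[0,0,0],[0,0,0],[0,0,0],[0,0,0],[0,0,0],[0,0,0],[0,0,0]], "yaw": [0,0,0,0,0,0,0,0], "fingers": 0}}

```text
time: 2.87
eef_pos: [0.5212, -0.0151, 0.0827]
eef_rot: [3.141, -0.001, 0.33]
contact_force: [-0.6, 1.5, 8.0]
finger_gap: 0.198
```

```bash
python3 - <<'E'
from rig import readout,eyes
import cv2
s=readout.state();print(s)
im=eyes.camera("scene");cv2.imwrite("pics/s2.png",cv2.resize(im[190:320,210:380,::-1],None,fx=4,fy=4,interpolation=cv2.INTER_CUBIC))
E
```

```text
{'time': 2.8667, 'joint_positions': array([-8.72256324e-02,  5.40850454e-01,  2.02986298e+00,  1.13639145e-04,
        5.70309161e-01,  1.15366679e+00]), 'joint_vel': array([ 0.00030892,  0.00161174, -0.00077066, -0.00073978, -0.00104688,
       -0.00080771]), 'tau': array([-5.09518236e-01, -7.85201669e+01, -2.37454194e+01, -1.69495493e-01,
       -4.53018313e-01, -1.85647412e-03]), 'eef_pos': array([ 0.52117648, -0.01513811,  0.0827352 ]), 'eef_rot': array([ 3.14141784e+00, -5.46056896e-04,  3.29808319e-01]), 'contact_force': array([-0.5756698 ,  1.48924665,  8.04001804]), 'wrist_torque': array([0.16173123, 0.17422995, 0.03495127]), 'finger_gap': 0.19814605407039915}
```

View pics/s2.png

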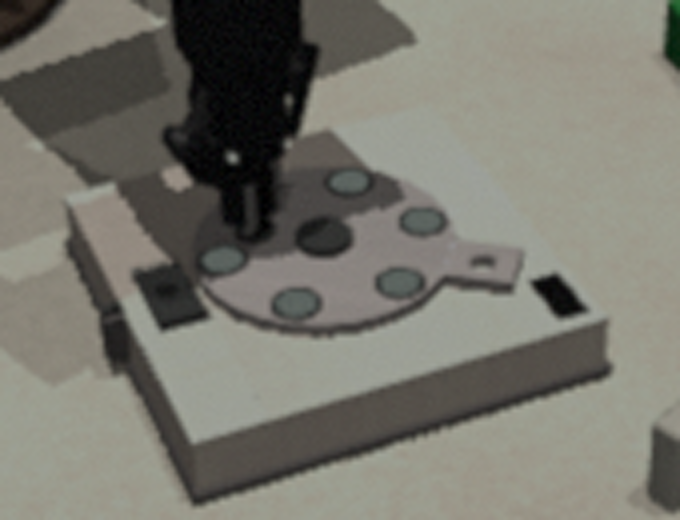

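```bash
cat > arc.py <<'E'
import numpy as np,sys
def arc(c,R,a0,a1,n,yaw=.3298):
    a=np.radians(np.linspace(a0,a1,n+1));P=np.c_[c[0]+R*np.cos(a),c[1]+R*np.sin(a)];d=np.diff(P,axis=0)
    x=d@[np.cos(yaw),np.sin(yaw)];y=d@[np.sin(yaw),-np.cos(yaw)]
    t=np.round(np.cumsum(np.c_[x,y],0),4);t=np.diff(np.r_[[[0,0]],t],axis=0).round(4)
    for i in range(0,n,10): print([[float(u),float(v),0] for u,v in t[i:i+10]])
E
python3 -c "
from arc import *
arc((.5575,.0113),.045,216.2,70.2,40)"
```

```text
[[-0.0008, -0.0028, 0], [-0.0006, -0.0028, 0], [-0.0004, -0.0028, 0], [-0.0002, -0.0029, 0], [0.0, -0.0028, 0], [0.0001, -0.0029, 0], [0.0003, -0.0028, 0], [0.0005, -0.0029, 0], [0.0007, -0.0027, 0], [0.0009, -0.0028, 0]]
[[0.001, -0.0027, 0], [0.0012, -0.0026, 0], [0.0013, -0.0025, 0], [0.0016, -0.0024, 0], [0.0016, -0.0023, 0], [0.0019, -0.0023, 0], [0.0019, -0.0021, 0], [0.0021, -0.0019, 0], [0.0022, -0.0019, 0], [0.0023, -0.0017, 0]]
[[0.0024, -0.0015, 0], [0.0025, -0.0014, 0], [0.0026, -0.0012, 0], [0.0027, -0.001, 0], [0.0027, -0.0009, 0], [0.0028, -0.0007, 0], [0.0028, -0.0006, 0], [0.0029, -0.0003, 0], [0.0028, -0.0002, 0], [0.0029, 0.0, 0]]
[[0.0028, 0.0002, 0], [0.0029, 0.0004, 0], [0.0028, 0.0006, 0], [0.0028, 0.0007, 0], [0.0027, 0.001, 0], [0.0026, 0.001, 0], [0.0026, 0.0013, 0], [0.0025, 0.0014, 0], [0.0024, 0.0016, 0], [0.0023, 0.0017, 0]]
```

Request:
{"fn": "move_arm", "kwargs": {"xyz": [[-0.0008,-0.0028,0],[-0.0006,-0.0028,0],[-0.0004,-0.0028,0],[-0.0002,-0.0029,0],[0,-0.0028,0],[0.0001,-0.0029,0],[0.0003,-0.0028,0],[0.0005,-0.0029,0],[0.0007,-0.0027,0],[0.0009,-0.0028,0]], "yaw": [0,0,0,0,0,0,0,0,0,0]}}

```text
time: 3.75
eef_pos: [0.512, 0.0114, 0.0827]
eef_rot: [3.141, 0.0, 0.33]
contact_force: [-3.6, -5.1, 11.1]
finger_gap: 0.198
```

Request:
{"fn": "move_arm", "kwargs": {"xyz": [[0.001,-0.0027,0],[0.0012,-0.0026,0],[0.0013,-0.0025,0],[0.0016,-0.0024,0],[0.0016,-0.0023,0],[0.0019,-0.0023,0],[0.0019,-0.0021,0],[0.0021,-0.0019,0],[0.0022,-0.0019,0],[0.0023,-0.0017,0]], "yaw": [0,0,0,0,0,0,0,0,0,0]}}

```text
time: 4.58
eef_pos: [0.5204, 0.0384, 0.0827]
eef_rot: [-3.141, 0.001, 0.33]
contact_force: [-7.0, -2.5, 14.2]
finger_gap: 0.2
```

Request:
{"fn": "move_arm", "kwargs": {"xyz": [[0.0024,-0.0015,0],[0.0025,-0.0014,0],[0.0026,-0.0012,0],[0.0027,-0.001,0],[0.0027,-0.0009,0],[0.0028,-0.0007,0],[0.0028,-0.0006,0],[0.0029,-0.0003,0],[0.0028,-0.0002,0],[0.0029,0,0]], "yaw": [0,0,0,0,0,0,0,0,0,0]}}

```text
time: 5.42
eef_pos: [0.5434, 0.055, 0.0827]
eef_rot: [-3.141, 0.002, 0.33]
contact_force: [-7.7, 4.6, 14.6]
finger_gap: 0.198
```

Request:
{"fn": "move_arm", "kwargs": {"xyz": [[0.0028,0.0002,0],[0.0029,0.0004,0],[0.0028,0.0006,0],[0.0028,0.0007,0],[0.0027,0.001,0],[0.0026,0.001,0],[0.0026,0.0013,0],[0.0025,0.0014,0],[0,0,0],[0,0,0]], "yaw": [0,0,0,0,0,0,0,0,0,0]}}

```text
time: 6.25
eef_pos: [0.5674, 0.0558, 0.0828]
eef_rot: [-3.141, -0.001, 0.33]
contact_force: [-0.1, 5.5, 6.7]
finger_gap: 0.201
```

```bash
python3 - <<'E'
from rig import readout,eyes
import cv2
print(readout.state()["eef_pos"])
im=eyes.camera("scene");cv2.imwrite("pics/s3.png",cv2.resize(im[190:320,210:380,::-1],None,fx=4,fy=4,interpolation=cv2.INTER_CUBIC))
im=eyes.camera("top");cv2.imwrite("pics/t3.png",cv2.resize(im[180:360,245:425,::-1],None,fx=3,fy=3,interpolation=cv2.INTER_CUBIC))
E
```

```text
[0.5674297  0.05580224 0.08276267]
```

View pics/s3.png

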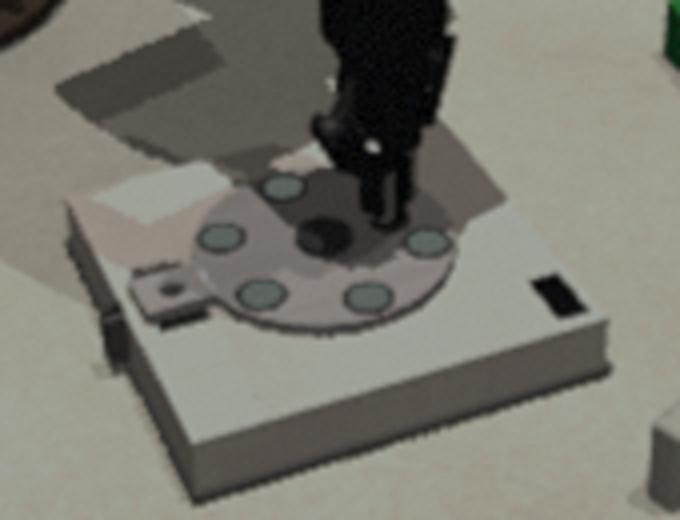

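View pics/t3.png

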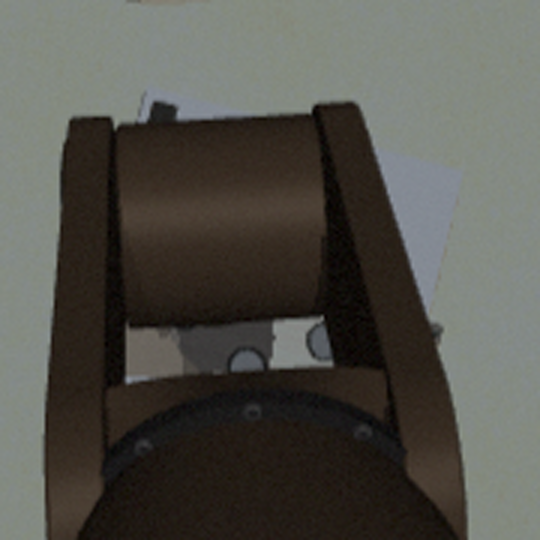

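```bash
python3 - <<'E'
from h import *
S=lambda u:crop(u,220,215,5);T=lambda u:crop(u,255,200,4);S3=lambda u:crop(u,210,190,4)
m=lambda p:np.round(p*1000,1)
for n,f,hub,so,to,th in (("scene",S,(355,168),(160,236),(92,268),(553,204)),("top",T,(313,301),(474,357),(539,362),(208,165))):
    h=onz(n,f(hub),.061);s=onz(n,f(so),.045);t=onz(n,f(to),.05);q=onz(n,f(th),.055)
    for k,p in dict(h=h,s=s,t=t,tabhole0=q).items():
        d=p-h;print(n,k,m(p),"r",m(np.hypot(d[0],d[1])),"ang",np.degrees(np.arctan2(d[1],d[0])).round(1))
q=onz("scene",S3((172,289)),.055);h=onz("scene",S((355,168)),.061);d=q-h
print("now",m(q),np.hypot(*d[:2]),np.degrees(np.arctan2(d[1],d[0])))
# centre from TCP path
P=np.array([[.5212,-.0151],[.512,.0114],[.5204,.0384],[.5434,.055],[.5674,.0558]])
A=np.c_[2*P,np.ones(5)];x=np.linalg.lstsq(A,(P**2).sum(1),rcond=None)[0];print(x[:2],np.sqrt(x[2]+x[0]**2+x[1]**2))
E
python3 - <<'E'
import cv2
b=cv2.imread("pics/scene0.png");cv2.imwrite("pics/sz.png",cv2.resize(b[245:290,228:273],None,fx=13,fy=13,interpolation=cv2.INTER_CUBIC))
b=cv2.imread("pics/top0.png");cv2.imwrite("pics/tz.png",cv2.resize(b[265:310,355:400],None,fx=13,fy=13,interpolation=cv2.INTER_CUBIC))
E
```

```text
scene h [559.   11.8  61. ] r 0.0 ang 0.0
scene s [523.2 -80.9  45. ] r 99.4 ang -111.2
scene t [ 528.  -122.2   50. ] r 137.6 ang -103.1
scene tabhole0 [639.2  71.3  55. ] r 99.8 ang 36.6
top h [556.9  10.8  61. ] r 0.0 ang 0.0
top s [523.4 -83.7  45. ] r 100.3 ang -109.5
top t [ 519.7 -120.9   50. ] r 136.9 ang -105.8
top tabhole0 [637.9  70.2  55. ] r 100.4 ang 36.2
now [536.2 -85.7  55. ] 0.10013265951025963 -103.20764558475626
[0.5568485  0.01218279] 0.04487978060895203
```

View pics/sz.png

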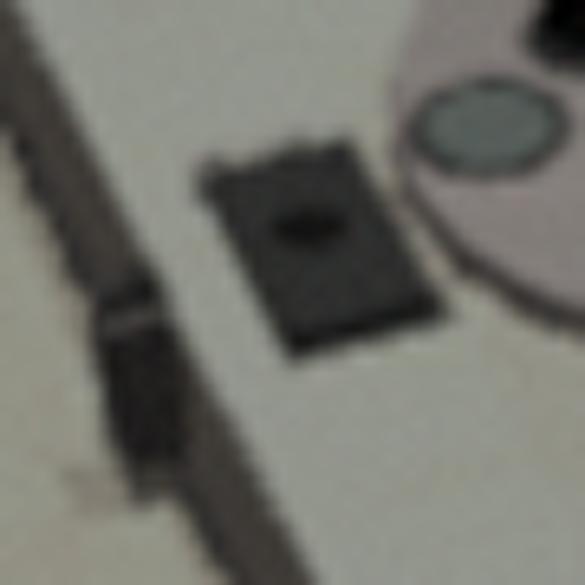

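View pics/tz.png

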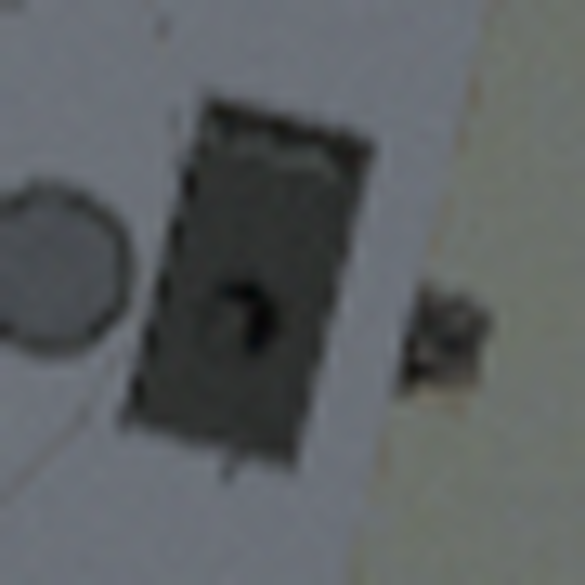

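Request:
{"fn": "move_arm", "kwargs": {"xyz": [[0.0024,0.0016,0],[0.0021,0.0015,0],[0,0,0],[0,0,0]], "yaw": [0,0,0,0]}}

```text
time: 6.68
eef_pos: [0.5726, 0.0542, 0.0827]
eef_rot: [-3.141, -0.001, 0.33]
contact_force: [-0.6, 4.5, 7.5]
finger_gap: 0.197
```

```bash
python3 - <<'E'
from rig import readout,eyes
import cv2
p=readout.state()["eef_pos"];print(p)
from h import *
print(np.degrees(np.arctan2(p[1]-.0117,p[0]-.0.__class__(.5575)))) if 0 else print(np.degrees(np.arctan2(p[1]-.0117,p[0]-.5573)))
E
```

```text
[0.57264508 0.05423055 0.08274965]
70.16048894876786
```

Request:
{"fn": "move_arm", "kwargs": {"xyz": [[0,0,0],[0,0,0],[0,0,0],[0,0,0],[0,0,-0.02],[0,0,-0.03],[0,0,-0.03]], "yaw": [0,0,0,0,0,0,0], "fingers": 70}}

```text
time: 7.27
eef_pos: [0.5714, 0.0537, 0.1625]
eef_rot: [-3.141, 0.002, 0.33]
contact_force: [1.4, 0.6, 0.9]
finger_gap: 0.701
```

Request:
{"fn": "move_arm", "kwargs": {"xyz": [[-0.01,0.016,0],[-0.02,0.032,0],[-0.02,0.032,0],[-0.02,0.032,0],[-0.02,0.032,0],[-0.02,0.032,0],[-0.02,0.032,0],[-0.02,0.032,0],[-0.02,0.032,0],[-0.01,0.02,0]], "yaw": [0,0,0,0,0,0,0,0,0,0]}}

```text
time: 8.1
eef_pos: [0.4952, -0.284, 0.1624]
eef_rot: [3.141, 0.0, 0.328]
contact_force: [0.4, 0.1, 0.2]
finger_gap: 0.696
```

```bash
python3 - <<'E'
from rig import readout,eyes
import cv2
im=eyes.camera("scene");cv2.imwrite("pics/s4.png",im[:,:,::-1]);cv2.imwrite("pics/s4u.png",cv2.resize(im[215:315,220:370,::-1],None,fx=5,fy=5,interpolation=cv2.INTER_CUBIC))
im=eyes.camera("top");cv2.imwrite("pics/t4.png",im[:,:,::-1]);cv2.imwrite("pics/t4u.png",cv2.resize(im[200:350,255:405,::-1],None,fx=4,fy=4,interpolation=cv2.INTER_CUBIC))
print(readout.state()["eef_pos"])
E
```

```text
[ 0.49589987 -0.28433964  0.16233904]
```

View pics/s4u.png

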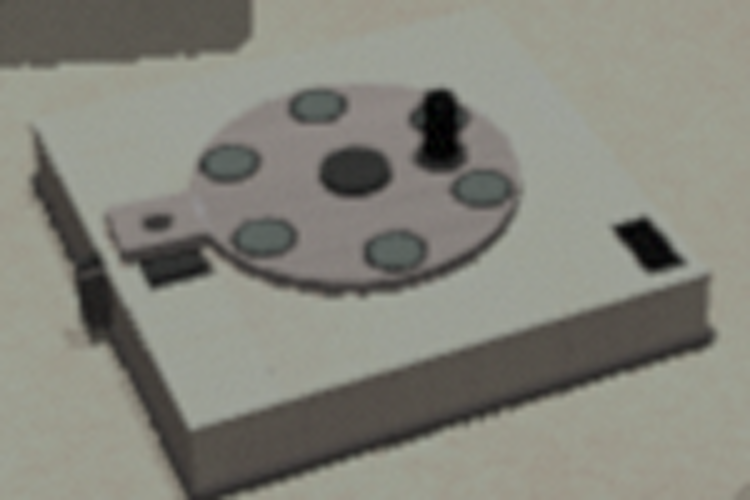

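View pics/t4u.png

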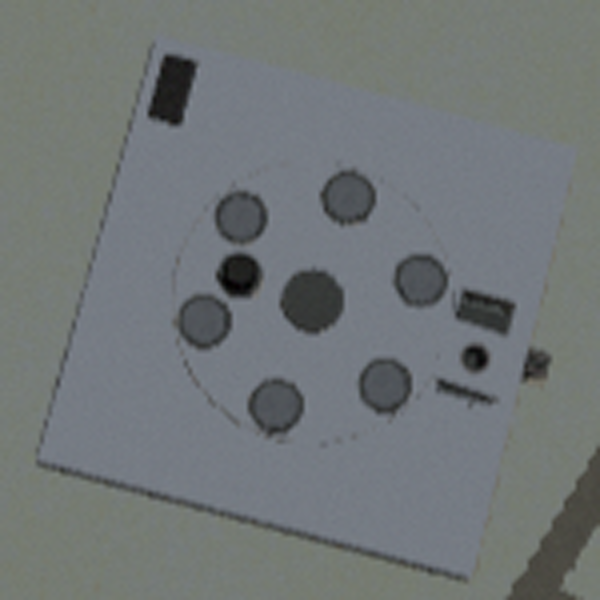

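View pics/s4.png

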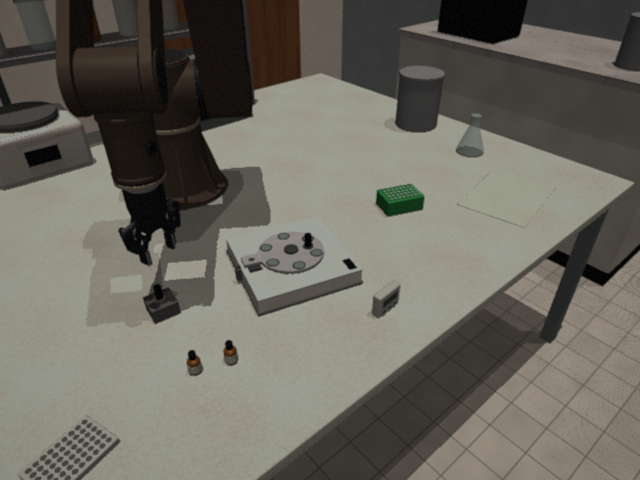

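```bash
python3 - <<'E'
from h import *
import cv2
a=cv2.imread("pics/t4.png");b=cv2.imread("pics/s4.png")
x=cv2.resize(a[278:302,362:386],None,fx=16,fy=16,interpolation=cv2.INTER_CUBIC);y=cv2.resize(b[248:272,240:264],None,fx=16,fy=16,interpolation=cv2.INTER_CUBIC)
cv2.imwrite("pics/hole.png",cv2.convertScaleAbs(np.hstack([x,y]),alpha=1.4))
S=lambda u:crop(u,220,215,5);T=lambda u:crop(u,255,200,4)
print(tri(S((158,222)),T((475,357))))
print(onz("top",T((475,357)),.055),onz("scene",S((158,222)),.055))
E
```

```text
(array([ 0.52358992, -0.08226   ,  0.05459175]), np.float64(0.0015560103607047018))
[ 0.52313984 -0.08284859  0.055     ] [ 0.5245816  -0.08194474  0.055     ]
```

View pics/hole.png

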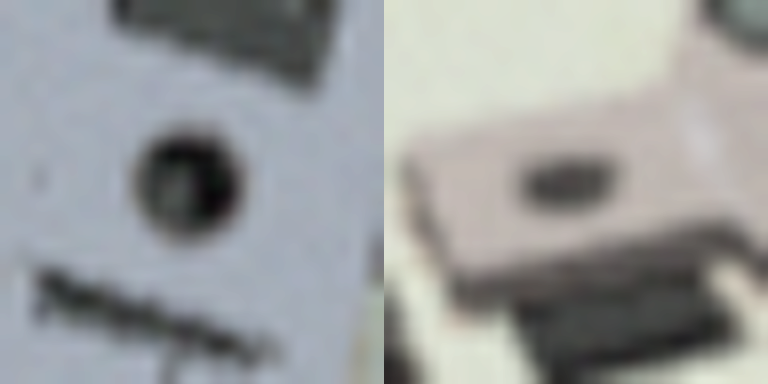

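Request:
{"fn": "move_arm", "kwargs": {"xyz": [[-0.0065,0.009,0.01],[-0.006,0.0085,0.02],[0,0,0.02],[0,0,0.02],[0,0,0.015],[0,0,0.009],[0,0,0.006],[0,0,0],[0,0,0]], "yaw": [0,0,0,0,0,0,0,0,0]}}

```text
time: 8.95
eef_pos: [0.4905, -0.3011, 0.0625]
eef_rot: [-3.141, 0.0, 0.33]
contact_force: [-0.6, -0.2, 0.2]
finger_gap: 0.698
```

```bash
python3 - <<'E'
from rig import readout,eyes
import cv2
im=eyes.camera("scene");cv2.imwrite("pics/s5u.png",cv2.resize(im[220:330,100:220,::-1],None,fx=5,fy=5,interpolation=cv2.INTER_CUBIC))
im=eyes.camera("top");cv2.imwrite("pics/t5u.png",cv2.resize(im[250:350,400:540,::-1],None,fx=4,fy=4,interpolation=cv2.INTER_CUBIC))
print(readout.state()["eef_pos"])
E
```

```text
[ 0.49084647 -0.30150521  0.06311166]
```

View pics/s5u.png

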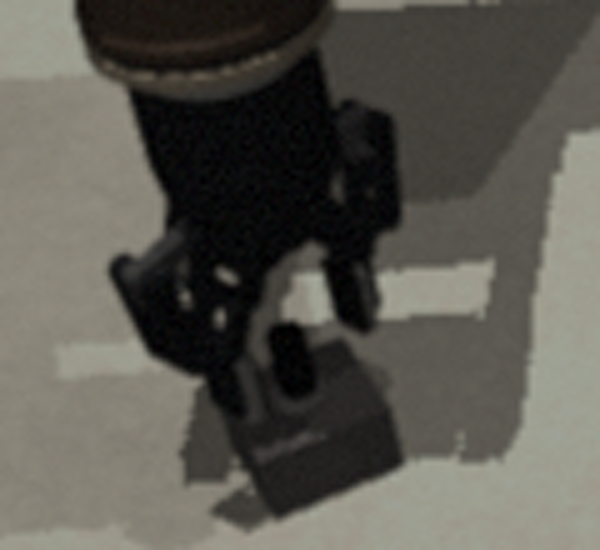

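View pics/t5u.png

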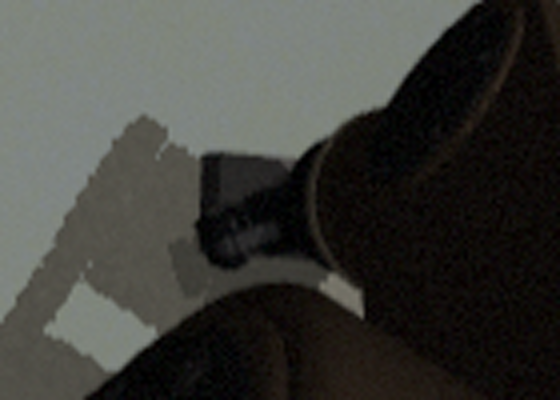

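Request:
{"fn": "move_arm", "kwargs": {"xyz": [[-0.002,0.003,0.001],[0,0,0],[0,0,0],[0,0,0],[0,0,0],[0,0,0],[0,0,0]], "yaw": [0,0,0,0,0,0,0], "fingers": 0}}

```text
time: 9.63
eef_pos: [0.4896, -0.305, 0.0618]
eef_rot: [3.141, -0.0, 0.33]
contact_force: [-2.2, 0.3, 6.6]
finger_gap: 0.184
```

```bash
python3 - <<'E'
from rig import readout,eyes
print(readout.state()["eef_pos"],readout.state()["contact_force"],readout.state()["wrist_torque"])
E
```

```text
[ 0.4895629  -0.30502431  0.06182419] [-2.18405702  0.33486772  6.57681373] [-0.05909138  0.20995769  0.03026508]
```

Request:
{"fn": "move_arm", "kwargs": {"xyz": [[0,0,-0.004],[0,0,-0.008],[0,0,-0.012],[0,0,-0.015],[0,0,-0.015],[0,0,-0.015],[0,0,-0.011],[0,0,0],[0,0,0]], "yaw": [0,0,0,0,0,0,0,0,0]}}

```text
time: 10.38
eef_pos: [0.4898, -0.305, 0.1422]
eef_rot: [3.14, -0.001, 0.33]
contact_force: [0.0, 0.7, -1.0]
finger_gap: 0.184
```

```bash
python3 - <<'E'
from rig import readout,eyes
import cv2
s=readout.state();print(s["eef_pos"],s["contact_force"],s["finger_gap"])
im=eyes.camera("scene");cv2.imwrite("pics/s6.png",im[:,:,::-1]);cv2.imwrite("pics/s6u.png",cv2.resize(im[210:330,110:200,::-1],None,fx=6,fy=5,interpolation=cv2.INTER_CUBIC))
E
```

```text
[ 0.48975224 -0.30504642  0.14220479] [ 0.03645026  0.65827465 -0.96729731] 0.1844578432599235
```

View pics/s6u.png

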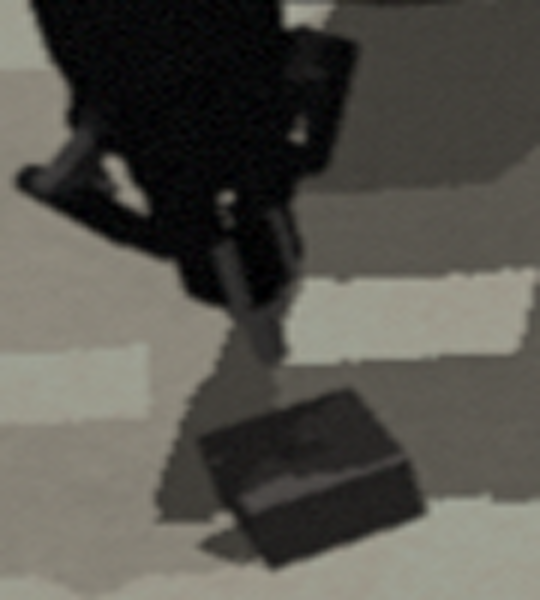

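Request:
{"fn": "move_arm", "kwargs": {"xyz": [[0.006,-0.012,0],[0.012,-0.023,0],[0.012,-0.023,0],[0.012,-0.023,0],[0.012,-0.023,0],[0.012,-0.023,0],[0.012,-0.023,0],[0.012,-0.023,0],[0.009,-0.017,0],[0.005,-0.01,0]], "yaw": [0,0,0,0,0,0,0,0,0,0]}}

```text
time: 11.27
eef_pos: [0.5224, -0.0793, 0.1405]
eef_rot: [-3.14, 0.001, 0.331]
contact_force: [0.3, -1.2, 0.2]
finger_gap: 0.18
```

Request:
{"fn": "move_arm", "kwargs": {"xyz": [[0,0,0.006],[0,0,0],[0,0,0]], "yaw": [0,0,0]}}

```text
time: 11.52
eef_pos: [0.5225, -0.0823, 0.1347]
eef_rot: [-3.141, 0.001, 0.33]
contact_force: [-0.6, -0.5, -0.5]
finger_gap: 0.178
```

```bash
python3 - <<'E'
from rig import readout,eyes
import cv2
s=readout.state();print(s["eef_pos"],s["contact_force"],s["finger_gap"])
im=eyes.camera("scene");cv2.imwrite("pics/s7.png",im[:,:,::-1]);cv2.imwrite("pics/s7u.png",cv2.resize(im[200:300,220:320,::-1],None,fx=6,fy=6,interpolation=cv2.INTER_CUBIC))
im=eyes.camera("top");cv2.imwrite("pics/t7.png",im[:,:,::-1]);cv2.imwrite("pics/t7u.png",cv2.resize(im[240:340,320:420,::-1],None,fx=5,fy=5,interpolation=cv2.INTER_CUBIC))
E
```

```text
[ 0.52247207 -0.08230359  0.13465134] [-0.58092303 -0.47274179 -0.47531841] 0.17846391494398717
```

View pics/s7u.png

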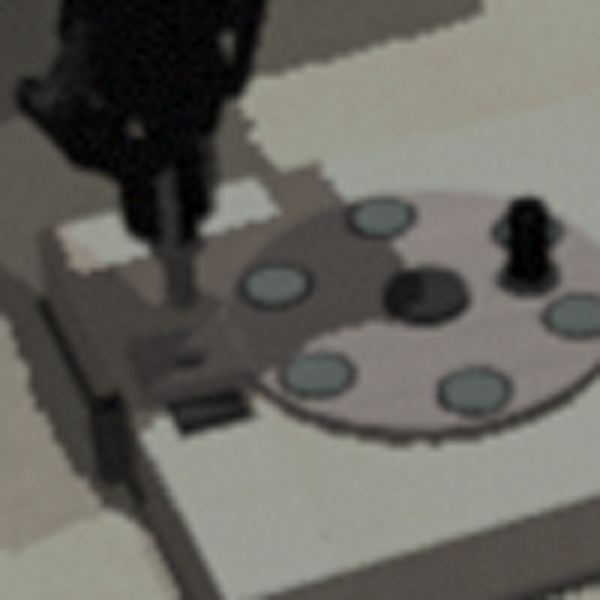

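View pics/t7u.png

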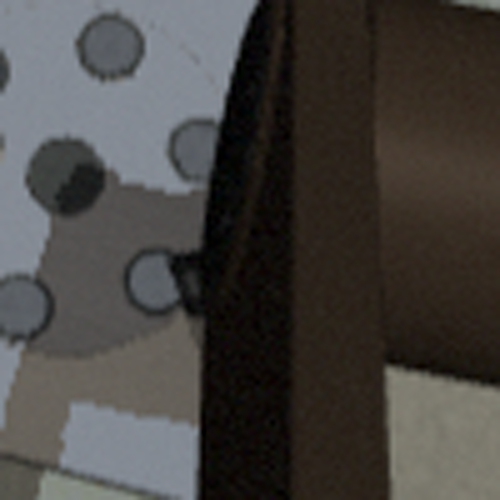

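```bash
python3 - <<'E'
from h import *
import cv2
b=cv2.imread("pics/s7.png");cv2.imwrite("pics/s7z.png",cv2.convertScaleAbs(cv2.resize(b[222:272,235:275],None,fx=14,fy=12,interpolation=cv2.INTER_CUBIC),alpha=2))
p=proj("scene",(.5225,-.0823,.081));print(p,(p-[235,222])*[14,12]);p=proj("scene",(.5237,-.0824,.055));print(p,(p-[235,222])*[14,12])
print(onz("scene",crop((182,302),220,200,6),.081))
E
```

```text
[249.61667021 250.04725787] [204.63338298 336.5670944 ]
[250.83621987 258.90692469] [221.70707816 442.88309624]
[ 0.52253555 -0.0814691   0.081     ]
```

View pics/s7z.png

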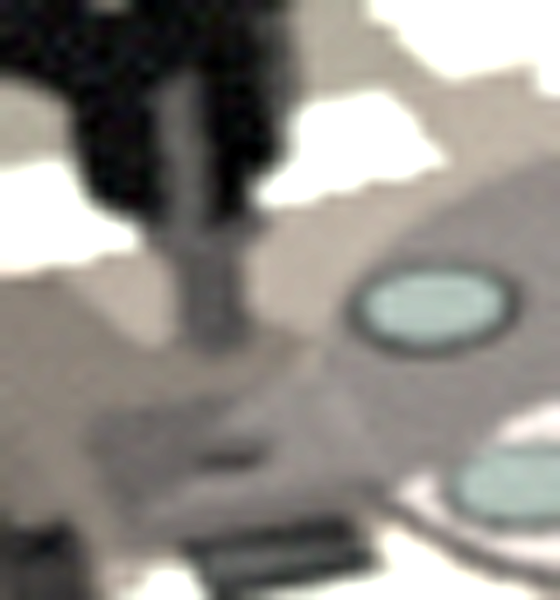

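Request:
{"fn": "move_arm", "kwargs": {"xyz": [[0.0015,0,0.006],[0,0,0.006],[0,0,0.005],[0,0,0.004],[0,0,0.003],[0,0,0.002],[0,0,0.002],[0,0,0],[0,0,0]], "yaw": [0,0,0,0,0,0,0,0,0]}}

```text
time: 12.37
eef_pos: [0.524, -0.0813, 0.1071]
eef_rot: [-3.141, 0.001, 0.33]
contact_force: [-2.6, 0.3, -1.3]
finger_gap: 0.179
```

Request:
{"fn": "move_arm", "kwargs": {"xyz": [[0,0,0.001],[0,0,0.001],[0,0,0.001],[0,0,0.001],[0,0,0.001],[0,0,0.001],[0,0,0]], "yaw": [0,0,0,0,0,0,0]}}

```text
time: 12.95
eef_pos: [0.5244, -0.0814, 0.1011]
eef_rot: [-3.141, 0.0, 0.33]
contact_force: [-2.0, -0.6, -0.7]
finger_gap: 0.182
```

Request:
{"fn": "move_arm", "kwargs": {"xyz": [[0,0,0.0007],[0,0,0.0007],[0,0,0.0006],[0,0,0]], "yaw": [0,0,0,0]}}

```text
time: 13.28
eef_pos: [0.5244, -0.0814, 0.0992]
eef_rot: [-3.142, 0.0, 0.33]
contact_force: [-2.1, -1.4, -0.7]
finger_gap: 0.178
```

Request:
{"fn": "move_arm", "kwargs": {"xyz": [[0,0,0.0006],[0,0,0.0007],[0,0,0.0007],[0,0,0]], "yaw": [0,0,0,0]}}

```text
time: 13.62
eef_pos: [0.5247, -0.0815, 0.0979]
eef_rot: [3.141, -0.001, 0.33]
contact_force: [-4.3, -0.8, 13.0]
finger_gap: 0.179
```

Request:
{"fn": "move_arm", "kwargs": {"xyz": [[0,0,0.0005],[0,0,0.0005],[0,0,0.0005],[0,0,0]], "yaw": [0,0,0,0]}}

```text
time: 13.95
eef_pos: [0.524, -0.0814, 0.0956]
eef_rot: [-3.141, 0.001, 0.33]
contact_force: [-5.3, -2.1, 0.9]
finger_gap: 0.183
```

Request:
{"fn": "move_arm", "kwargs": {"xyz": [[-0.0005,0,0.0005],[0,0,0.001],[0,0,0.001],[0,0,0.001],[0,0,0]], "yaw": [0,0,0,0,0]}}

```text
time: 14.37
eef_pos: [0.5237, -0.0815, 0.092]
eef_rot: [-3.141, 0.001, 0.33]
contact_force: [-4.3, -2.1, -1.7]
finger_gap: 0.177
```

Request:
{"fn": "move_arm", "kwargs": {"xyz": [[0,0,0.001],[0,0,0.001],[0,0,0.001],[0,0,0.001],[0,0,0.001],[0,0,0]], "yaw": [0,0,0,0,0,0]}}

```text
time: 14.87
eef_pos: [0.5237, -0.0816, 0.0871]
eef_rot: [-3.141, 0.001, 0.33]
contact_force: [-4.2, -1.6, -1.4]
finger_gap: 0.181
```

Request:
{"fn": "move_arm", "kwargs": {"xyz": [[0,0,0.001],[0,0,0.001],[0,0,0.001],[0,0,0.001],[0,0,0.0005],[0,0,0]], "yaw": [0,0,0,0,0,0]}}

```text
time: 15.37
eef_pos: [0.5237, -0.0816, 0.0827]
eef_rot: [-3.141, 0.001, 0.33]
contact_force: [-4.7, -1.9, 0.4]
finger_gap: 0.177
```

Request:
{"fn": "move_arm", "kwargs": {"xyz": [[0,0,0.0005],[0,0,0.0005],[0,0,0]], "yaw": [0,0,0]}}

```text
time: 15.62
eef_pos: [0.5237, -0.0816, 0.0817]
eef_rot: [-3.141, 0.001, 0.33]
contact_force: [-5.4, -0.8, 1.5]
finger_gap: 0.179
```

Request:
{"fn": "move_arm", "kwargs": {"xyz": [[0,0,0.0004],[0,0,0.0003],[0,0,0]], "yaw": [0,0,0]}}

```text
time: 15.87
eef_pos: [0.5237, -0.0816, 0.0811]
eef_rot: [-3.141, 0.0, 0.33]
contact_force: [-5.7, -1.7, 2.3]
finger_gap: 0.179
```

Request:
{"fn": "move_arm", "kwargs": {"xyz": [[0,0,0.0003],[0,0,0]], "yaw": [0,0]}}

```text
time: 16.03
eef_pos: [0.5237, -0.0816, 0.0809]
eef_rot: [-3.141, 0.001, 0.33]
contact_force: [-6.6, -1.8, 4.8]
finger_gap: 0.179
```

Request:
{"fn": "move_arm", "kwargs": {"xyz": [[-0.0006,0,0.0003],[0,0,0]], "yaw": [0,0]}}

```text
time: 16.2
eef_pos: [0.5236, -0.0817, 0.0808]
eef_rot: [3.142, -0.0, 0.33]
contact_force: [-5.4, 0.6, 8.3]
finger_gap: 0.181
```

```bash
python3 - <<'E'
from rig import readout,eyes
import cv2
s=readout.state();print(s["eef_pos"],s["contact_force"])
im=eyes.camera("scene");cv2.imwrite("pics/s8z.png",cv2.convertScaleAbs(cv2.resize(im[222:272,230:280,::-1],None,fx=11,fy=11,interpolation=cv2.INTER_CUBIC),alpha=2))
E
```

```text
[ 0.523572   -0.08168989  0.08082834] [-5.44781014  0.55433611  8.34932897]
```

View pics/s8z.png

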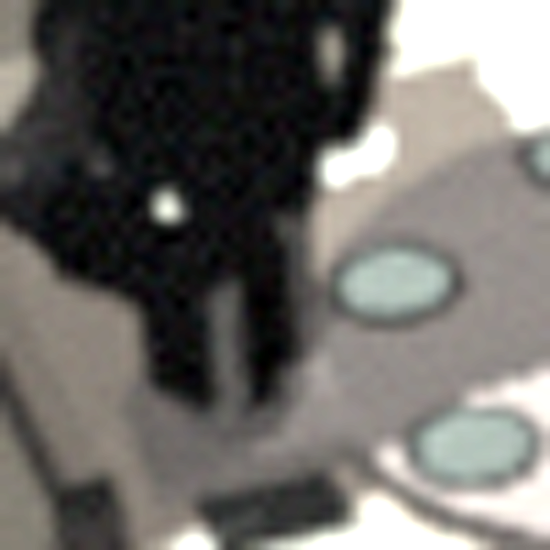

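Contact force rises at the expected seat height, and the view shows the collar down at the tab. I'll release and retreat.

Request:
{"fn": "move_arm", "kwargs": {"xyz": [[0,0,0],[0,0,0],[0,0,0],[0,0,0],[0,0,0],[0,0,0]], "yaw": [0,0,0,0,0,0], "fingers": 60}}

```text
time: 16.75
eef_pos: [0.5236, -0.0818, 0.0806]
eef_rot: [3.141, -0.0, 0.33]
contact_force: [-0.6, 0.6, 0.2]
finger_gap: 0.601
```

Request:
{"fn": "move_arm", "kwargs": {"xyz": [[0,0,-0.01],[0,0,-0.02],[0,0,-0.03],[0,0,-0.03],[0,0.02,-0.02],[0,0.03,0],[0,0.04,0],[0,0.04,0],[0,0.04,0],[0,0.02,0]], "yaw": [0,0,0,0,0,0,0,0,0,0]}}

```text
time: 17.58
eef_pos: [0.5861, -0.2657, 0.1916]
eef_rot: [3.139, -0.001, 0.329]
contact_force: [-0.8, 0.6, 0.3]
finger_gap: 0.6
```

```bash
python3 - <<'E'
from rig import readout,eyes
import cv2
from h import *
s=readout.state();print(s["eef_pos"],s["contact_force"])
im=eyes.camera("scene");cv2.imwrite("pics/s9.png",im[:,:,::-1]);cv2.imwrite("pics/s9z.png",cv2.resize(im[230:280,230:280,::-1],None,fx=11,fy=11,interpolation=cv2.INTER_CUBIC))
im=eyes.camera("top");cv2.imwrite("pics/t9.png",im[:,:,::-1]);cv2.imwrite("pics/t9z.png",cv2.resize(im[265:315,350:400,::-1],None,fx=11,fy=11,interpolation=cv2.INTER_CUBIC))
E
```

```text
[ 0.58614445 -0.26572284  0.1916444 ] [-0.80228077  0.62041749  0.32145982]
```

View pics/s9z.png

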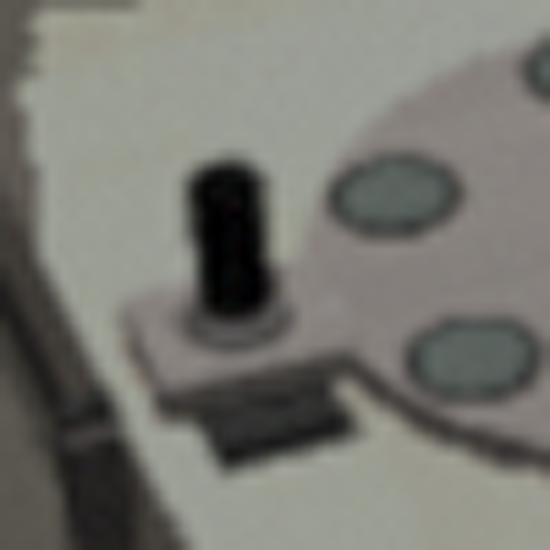

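View pics/t9z.png

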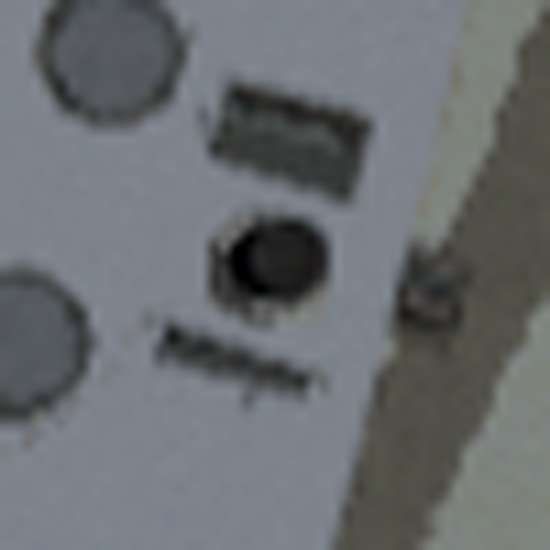

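View pics/s9.png

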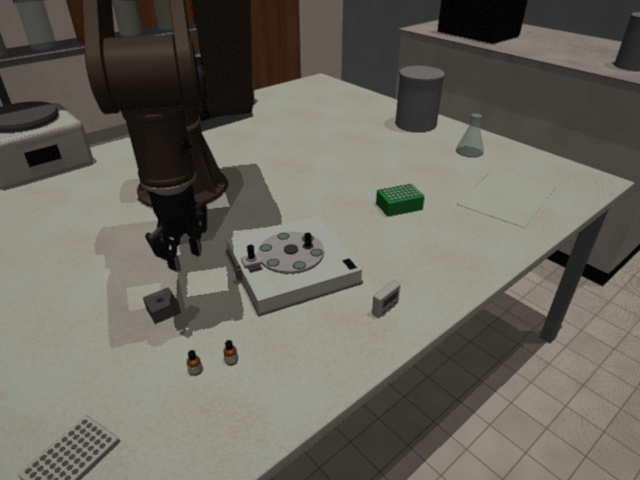

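```bash
python3 - <<'E'
from h import *
S=lambda u:crop(u,230,230,11);T=lambda u:crop(u,350,265,11)
print(tri(S((225,172)),T((287,257))))
for z in (.094,.112): print(z,[ (proj("scene",(.5236,-.0822,z))-[230,230])*11,(proj("top",(.5236,-.0822,z))-[350,265])*11])
from rig import order
print(order.sign_off())
E
```

```text
(array([ 0.52437548, -0.08156313,  0.0960839 ]), np.float64(0.0011825922022500998))
0.094 [array([213.58328267, 174.29862629]), array([281.26709104, 254.51185536])]
0.112 [array([205.92243575, 106.29020948]), array([294.55921905, 251.59824161])]
the job is handed in; nothing more can be done
None
```

The locking pin is in the socket with its collar down on the tab, and the job is handed in at about 17.7 s of the 72 s allowed.

- **Turning:** I held the knob and led the carousel clockwise about 146°, which was the shorter way. The tab stopped about 4° past the tongue's centre line, because the first pictures showed the socket about 6–7 mm off its nominal place on that side.
- **Inserting:** I took the pin from its stand and lowered it through the tab in steps of 1 mm or less. At the top-face level the force rose to about 13 N, then fell to about 1 N as the tip slipped into the socket. No rocking was needed. Contact came again at the expected seat height, at about 8 N, and I released the pin and backed away.
- **Final checks:** Two views put the pin's top 96 mm above the bench. It should be 94 mm when locked and would be 112 mm if it stood beside the socket. The 2 mm difference is within what the camera calibration allows. The scene picture shows the collar on the tab, and the vials, tip box and timer look unmoved.
- **Disagreements:** The two cameras differed by 1–5 mm on some points, such as the unit's corners and the tongue. A sideways force of about 5 N stayed on the gripper until I let go.

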